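Release the locked-out equipment tray and slide it home under the oscilloscope

ROBOT

A 6-joint arm with a two-finger parallel gripper is mounted at the origin on the work surface. World frame = base frame: x ahead of the robot, y to its left, z up, the work surface at z = 0. Lengths are in mm, angles in rad, forces in N, time in s.
With the tool pointing down it reaches from about 350 to 950 mm from the base axis. Payload 17.4 kg.
Tool frame: the origin (TCP) lies on the centre line of the jaws, within the pads' length; the fingertips stand 8 mm ahead of it and the grasp point (between the pads) lies 11 mm behind it (robot.finger_overhang is the x of the fingertips in the tool frame, in mm); x points along the fingers, z is the direction in which the jaws open and shut, and the axes are right-handed (so a half turn about x gives the same grasp; the last joint's range is limited). The gripper opens to 93 mm and grips with 3 to 60 N. Pads are 15 mm wide; open, the fingers measure 128 mm over their backs; the gripper's body (75 mm by 188 mm) begins 65 mm behind the grasp point.
Start: joints at [1.096, 0.116, 1.442, -0, 1.584, -0.038], TCP at [285.562, 611.626, 194.446] pointing down, gripper open.
Joint ranges: [-2.83, 2.83], [-0.83, 2.19], [0.07, 2.5], [-1.14, 4.28], [0.01, 3], [-2.97, 2.97]. Speed limits (rad/s): [1.89, 1.89, 2.22, 3.14, 3.14, 3.14].

INTERFACE

Orientations are given as a 3x3 rotation matrix whose columns are the frame's x, y, z axes.
In Python, from workcell import robot gives the robot as it stands.
- The arm moves only by the tool carry_out, never from a script. Its argument "deltas" is a list of rows, each an object with "offset": the shift along the world's x, y, z each as a share of 0.2 m, from -1 to 1, a list of three; "angular": the turn, a rotation vector about the world's x, y, z each as a share of 30 degrees, from -1 to 1, a list of three; "gripper": the opening, from -1 (shut) to 1 (fully open). In form: [{"offset": [dx, dy, dz], "angular": [ax, ay, az], "gripper": gripper}, ...]. A call has 1 to 20 rows; each row shifts and turns the commanded pose from where the row before left it; what a row does not reach is not made up. A row lasts 1/8 s, in which the tool goes at most 62.5 mm and 10.7 degrees, less where a joint would pass 70% of its speed; a pose out of reach is approached as far as the arm can. A call with a number of a shift or a turn outside -1 to 1 is refused whole. A call with a gripper value outside its range is refused whole. The fingers move at their own pace and stop on an object; "squeeze" is the grip in N (left out, the last holds). Time passes only in rows, so rows that do not move let the fingers close. It gives the time, the measured TCP pose, the force and the opening at its end, in the units of the state.
- robot.get_obs(): the state, without advancing time (a new reading comes with each control period).
- robot.get_image(name): name is "scene" or "top" or "wrist"; returns the picture (420x560x3 uint8, blue, green, red); there is no depth.
- robot.camera_params(name): a dict with "fx", "fy", "cx", "cy" (pixels), "dist_coeffs" ([k1, k2, p1, p2, k3] as OpenCV has them; the pictures are not rectified), "T" (4x4, takes a point from camera to world coordinates); the wrist camera has in their place "mount" (4x4, takes a point from camera to tool coordinates, whose origin is the TCP and whose axes are the tool frame's). Camera axes: x right, y down, z forward; pixel columns grow to the right and rows downward; lengths in mm; the calibration is good to about 2 mm. A picture is of the moment at which its call begins: read the wrist's pose just before it. camera_params takes no time and is no camera call.
- robot.finish_job(): hands the job in, once; it reports no verdict.
Trained networks look in the newest picture that a camera, given by its name, has taken for a name from the list of things; names that differ only in an ending like _2 or _b are one class to them, and where a whole thing is asked for, a point or a joint stands for the part that bears it (a point fixed in the world has none). Each returns a list of dicts, best first, with "conf" (0 to 1); they miss things now and then, are a little off and sometimes report something else, mostly with a low value. They report only what shows in the picture. A call takes as long as a camera call. They do not tell look-alikes from the thing itself.
- robot.recognise(camera, label): "position" ([x, y, z] in mm, in world coordinates, good to about 4 mm: the middle of the surface that is visible of it).
- robot.regions_of(camera, label): "pixels" (420x560 bool, what is visible of it).
The state is a dict: "t": time; "joint_pos": joint angles; "joint_vel": joint speeds; "joint_efforts": joint torques, N m; "position": TCP position; "eef_rot": TCP orientation; "contact_force": force on the tool from outside, world axes, zero at the start; "moment": the same for the moment, N m; "opening": opening from 0.0 (shut) to 1.0 (fully open).
Only numpy, scipy, OpenCV 4.12 (cv2) and the standard library are available. Lean on these libraries where they do the work, as an engineer would, in place of code of your own. Each camera call takes 0.05 s, during which the arm holds its last target. There are 200 camera calls.

TASK

The loaded tray under the oscilloscope is locked in its pulled-out position: gently press down the release lever on its right-hand slide, ease the tray inwards past its catches, and then push it fully home until the front panel is flush with the rack. Do not force the lever or a locked tray, keep both things upright on the tray, and leave everything else on the bench alone.

Things in the scene. Friction and masses are not known exactly. Their poses are not given: they have to be found in the camera images.
- rack: Fixed aluminium rack, 330 wide (y) x 260 deep (x) x 134 mm high, carrying a beige oscilloscope 330 x 250 x 110 mm, its face in line with the rack's front; 244 mm high in all. Origin: on the bench, middle of the front (mouth) plane; x points into the rack (the way the tray retracts), y to the left seen from the front, z up.
- mouth (a point): Middle of the rack's mouth plane, 60 mm up, axes as the rack's. The mouth is open from the bench to 120 mm height, 310 mm wide; above it the front is a solid upright face. The lever lies so close before it, and goes under it, that an upright gripper would hit the oscilloscope: lean the tool 30 to 45 degrees, fingers pointing down and into the rack.
- tray (a joint): How far the tray stands out, in m: 0 = home, panel front flush with the mouth plane; 0.145 = end stop. About 3 N of friction; stays where left. Starts at 0.136 to 0.142. With the lever up, hidden catches stop it at 0.134 and again somewhere from 0.110 to 0.118 (differs by unit); each is passed 10 mm further in. Lever held down passes both; below 0.098 it is not needed.
- tray_box: Grey tray, about 1 kg. Origin at bench level below the middle of the panel's front plane, axes as the rack's. Front panel 310 wide, 8 thick, from 20 to 105 mm height, flat but for a finger pull (120 wide, 14 mm out) at 25 to 31 mm height. Tray floor at 30 mm, walls up to 50 mm height, 204 mm wide outside, 240 mm deep.
- tray_front (a point): Middle of the panel's front plane at 80 mm height; moves with the tray. The panel may be pushed here.
- lever_pad (a point): Top centre of the lever's level steel thumb pad, 24 x 24 mm, 75 mm above the bench at rest; it sinks when pressed and travels with the tray. Beside the tray's right wall: y = -117 mm in the rack's and tray's frames, 105 mm behind the panel's front plane, so 31 to 37 mm before the mouth at the start.
- driver: Loudspeaker driver lying on its magnet on the tray, 62 mm diameter, 32 mm high, 0.18 kg; loose. Origin: centre of its underside, z up.
- calibrator: Black cylindrical sound calibrator standing on the tray, 38 mm diameter, 60 mm high, 0.16 kg; loose. Origin: centre of its underside, z up.
- board: Orange fixture board lying on the bench, 110 x 150 x 10 mm, with brass studs; a bystander.
- driver_tool: Screwdriver lying on the bench; a bystander.
- meter: Grey handheld multimeter lying on the bench, 150 x 78 x 34 mm; a bystander.
- jar: Jar standing on the bench, 52 mm diameter, 75 mm high; a bystander.
- lever_edge (a point): Outer edge of the pad's top, 12 mm before its centre. At the inner edge, 12 mm behind the centre, a lip rises 12 mm: a fingertip on the pad can push the tray in against it. The pad goes down 14 mm to a hard stop; a spring pushes back with about 4 N at rest, 7 N at the stop, and lifts the lever when let go. A catch lets go at 6 to 10 mm, differing by unit; fully pressed always frees it.
There are look-alikes about, which are no part of the job. Of the things that look like the driver, the largest one is meant.

How it is judged:
By the outcome, as a careful person would: the job done as asked, in the order asked, and still so for the second after the job is handed in, with the robot touching nothing.
It also fails if it takes over 53 s, if anything falls off the work surface, if the arm or the gripper's body presses on something with over 40 N, if the wrist force passes 120 N, or if a joint passes its speed limit or range.

## Working session

There is one attempt and no reset: what is moved stays moved. The work goes in short steps, Python scripts to look and compute and a tool call to move; the robot and the scene stay as the last step left them, time stands still between calls to the robot, and variables do not carry over. Pictures are saved under pics/ and viewed, about 8 in all and at most 12, crops included, and the job is handed in when it is done.

Besides the shell and the picture viewer there is one more tool, called after "Emit:" in YAML: its name, and indented under it one key for each argument. carry_out: Moves the arm, as the interface text tells. Its arguments: {"type":"object","properties":{"deltas":{"type":"array"},"squeeze":{"type":"number"}},"required":["deltas"]}

```bash
mkdir -p pics; ls; python3 - <<'E'
from workcell import robot
import cv2
for c in("scene","top"):
    cv2.imwrite(f"pics/{c}0.png",robot.get_image(c))
    for l in("tray_front","lever_pad","rack","driver","calibrator","tray_box"):
        for d in robot.recognise(c,l)[:3]: print(c,l,[round(float(v)) for v in d["position"]],round(d["conf"],2))
print(robot.get_obs())
E
```

```text
pics
scene tray_front [516, -70, 43] 0.78
scene lever_pad [362, -386, 24] 0.37
scene rack [764, -65, 243] 0.76
scene driver [421, 70, 27] 0.64
scene driver [568, -33, 64] 0.54
scene driver [440, -46, 17] 0.46
scene calibrator [573, -107, 83] 0.71
top tray_front [619, -184, 75] 0.62
top tray_front [582, -75, 33] 0.56
top lever_pad [618, -186, 74] 0.74
top lever_pad [699, -72, 245] 0.54
top rack [619, -185, 74] 0.56
top driver [575, -27, 61] 0.85
top driver [439, -48, 23] 0.77
top driver [421, 76, 21] 0.69
top calibrator [560, -102, 80] 0.66
top tray_box [579, -73, 30] 0.77
{'t': 0.7, 'joint_pos': array([ 1.09617992e+00,  1.15979858e-01,  1.44160081e+00, -8.83216164e-06,
        1.58400339e+00, -3.78143977e-02]), 'joint_vel': array([ 0.00072918, -0.00057804,  0.00030295, -0.00125745, -0.0001065 ,
       -0.00050202]), 'joint_efforts': array([ 2.09530750e-03, -7.20832729e+01, -6.22693348e+01,  7.81918759e-02,
        1.76079565e-02,  6.86155516e-06]), 'position': array([285.57533235, 611.61688736, 194.45921952]), 'eef_rot': array([[ 1.17841921e-05, -9.06109134e-01,  4.23044014e-01],
       [ 3.61111866e-06,  4.23044014e-01,  9.06109134e-01],
       [-1.00000000e+00, -9.15010199e-06,  8.25729953e-06]]), 'contact_force': array([-0.28243799,  0.63410637,  0.22422714]), 'moment': array([-0.04991015, -0.00507923,  0.01790697]), 'opening': 1.0013595632405499}
```

View pics/scene0.png

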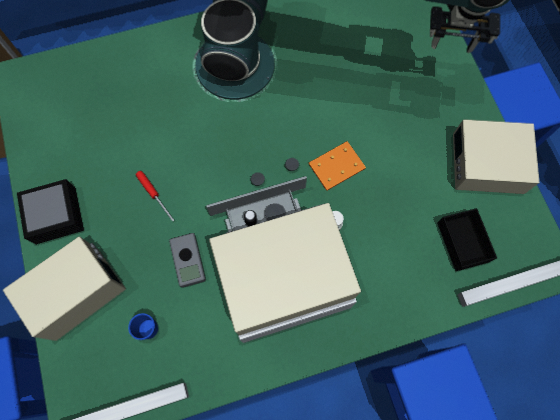

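View pics/top0.png

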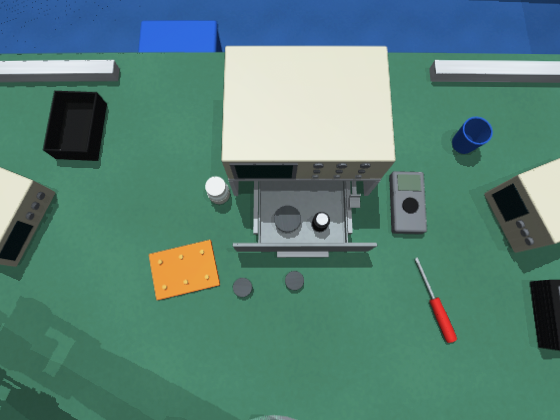

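The top view shows the tray out, with the driver at about (288,218) and the calibrator at (321,221). The lever pad is at about (354,201), and the panel edge runs from (234,247) to (376,246). I'll crop in to get accurate pixels.

```bash
cat > h.py <<'E'
import numpy as np,cv2
from workcell import robot
def px2w(c,uv,z,T=None):
    p=robot.camera_params(c); T=np.array(p["T"]) if T is None else T
    K=np.array([[p["fx"],0,p["cx"]],[0,p["fy"],p["cy"]],[0,0,1.]])
    n=cv2.undistortPoints(np.array([[uv]],float),K,np.array(p["dist_coeffs"]))[0,0]
    d=T[:3,:3]@[n[0],n[1],1]; o=T[:3,3]
    return o+d*(z-o[2])/d[2]
E
python3 - <<'E'
from h import *
im=cv2.imread("pics/top0.png")[150:270,215:395]
cv2.imwrite("pics/crop.png",cv2.resize(im,None,fx=4.4,fy=4.4,interpolation=cv2.INTER_CUBIC))
for n,uv,z in[("panelL",(234,247),105),("panelR",(376,246),105),("scopeBL",(223.5,47),244),("scopeBR",(388,47),244),("scopeFL",(222,163),244),("scopeFR",(393,163),244),("pad",(354,201),75)]:
    print(n,px2w("top",uv,z).round(1))
E
```

```text
panelL [500.   82.7 105. ]
panelR [ 502.  -220.1  105. ]
scopeBL [886.8  99.3 244. ]
scopeBR [ 887.4 -233.8  244. ]
scopeFL [638.6  94.3 244. ]
scopeFR [ 638.8 -226.5  244. ]
pad [ 609.  -183.4   75. ]
```

View pics/crop.png

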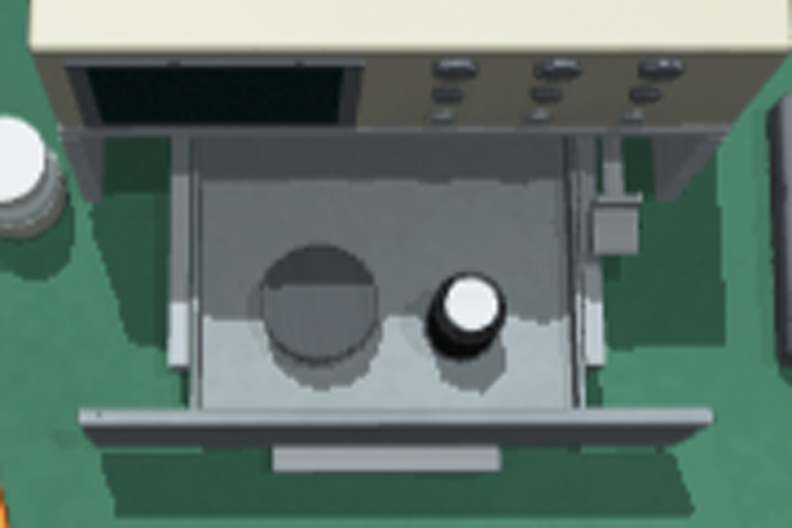

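The rack lies along world x. Its mouth is at x≈639, its centre at y≈-67, and the lever pad at about (606,-184,75), which agrees with the panel front at 501 plus 105. I'll go above it with the fingers shut and the tool leaning 40°.

Emit:
carry_out:
  deltas:
    - {"offset": [0.071, -0.199, 0.03], "angular": [0, 0, 0.167], "gripper": -1}
    - {"offset": [0.071, -0.199, 0.03], "angular": [0, 0, 0.167], "gripper": -1}
    - {"offset": [0.071, -0.199, 0.03], "angular": [0, 0, 0.167], "gripper": -1}
    - {"offset": [0.071, -0.199, 0.03], "angular": [0, 0, 0.167], "gripper": -1}
    - {"offset": [0.071, -0.199, 0.03], "angular": [0, 0, 0.167], "gripper": -1}
    - {"offset": [0.071, -0.199, 0.03], "angular": [0, -0.133, 0], "gripper": -1}
    - {"offset": [0.071, -0.199, 0.03], "angular": [0, -0.133, 0], "gripper": -1}
    - {"offset": [0.071, -0.199, 0.03], "angular": [0, -0.133, 0], "gripper": -1}
    - {"offset": [0.071, -0.199, 0.03], "angular": [0, -0.133, 0], "gripper": -1}
    - {"offset": [0.071, -0.199, 0.03], "angular": [0, -0.133, 0], "gripper": -1}
    - {"offset": [0.071, -0.199, 0], "angular": [0, -0.133, 0], "gripper": -1}
    - {"offset": [0.071, -0.199, 0], "angular": [0, -0.133, 0], "gripper": -1}
    - {"offset": [0.071, -0.199, 0], "angular": [0, -0.133, 0], "gripper": -1}
    - {"offset": [0.071, -0.199, 0], "angular": [0, -0.133, 0], "gripper": -1}
    - {"offset": [0.071, -0.199, 0], "angular": [0, -0.133, 0], "gripper": -1}
    - {"offset": [0.071, -0.199, 0], "angular": [0, 0, 0], "gripper": -1}
    - {"offset": [0.071, -0.199, 0], "angular": [0, 0, 0], "gripper": -1}
    - {"offset": [0.071, -0.199, 0], "angular": [0, 0, 0], "gripper": -1}
    - {"offset": [0.071, -0.199, 0], "angular": [0, 0, 0], "gripper": -1}
    - {"offset": [0.071, -0.199, 0], "angular": [0, 0, 0], "gripper": -1}
  squeeze: 10

```text
t: 3.2
position: [569.7, -186.1, 254.7]
eef_rot: [[0.642, -0.767, 0.0], [-0.001, -0.0, 1.0], [-0.767, -0.642, -0.001]]
contact_force: [0.3, 0.7, -0.3]
opening: 0.005
```

```bash
python3 - <<'E'
from h import *
o=robot.get_obs(); im=robot.get_image("wrist"); cv2.imwrite("pics/w1.png",im)
M=np.array(robot.camera_params("wrist")["mount"]); print(M.round(2))
T=np.eye(4);T[:3,:3]=o["eef_rot"];T[:3,3]=o["position"];T=T@M
for l in("lever_pad","lever_edge"):
  for d in robot.recognise("wrist",l)[:2]: print(l,np.round(d["position"]),round(d["conf"],2))
  for r in robot.regions_of("wrist",l)[:1]:
    v,u=np.nonzero(r["pixels"]); print(u.min(),u.max(),v.min(),v.max(),px2w("wrist",(u.mean(),v.mean()),75,T).round(1))
np.save("T1.npy",T)
E
```

```text
[[-0.0000e+00 -2.5000e-01  9.7000e-01 -1.8991e+02]
 [-0.0000e+00 -9.7000e-01 -2.5000e-01  6.6410e+01]
 [ 1.0000e+00 -0.0000e+00  0.0000e+00  5.0000e-02]
 [ 0.0000e+00  0.0000e+00  0.0000e+00  1.0000e+00]]
lever_pad [ 620. -180.   74.] 0.71
272 293 106 165 [ 627.4 -183.    75. ]
lever_edge [ 617. -186.   78.] 0.98
lever_edge [571. -73.  37.] 0.66
272 295 104 165 [ 627.5 -182.7   75. ]
```

View pics/w1.png

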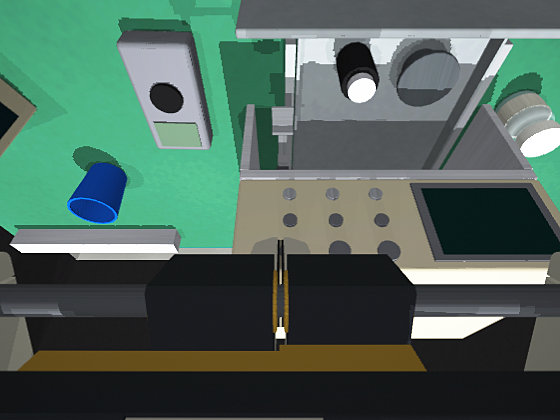

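```bash
python3 - <<'E'
from h import *
T=np.load("T1.npy")
for v in (106,110,115,120,124): print(v,px2w("wrist",(283,v),75,T).round(1))
for v in (38,):print("panel top",px2w("wrist",(400,v),105,T).round(1))
im=cv2.imread("pics/w1.png")[85:185,220:340]
cv2.imwrite("pics/w1c.png",cv2.resize(im,None,fx=6,fy=6,interpolation=cv2.INTER_CUBIC))
E
```

```text
106 [ 597.  -182.9   75. ]
110 [ 602.1 -182.9   75. ]
115 [ 608.6 -182.8   75. ]
120 [ 615.4 -182.8   75. ]
124 [ 620.9 -182.7   75. ]
panel top [512.6 -90.1 105. ]
```

View pics/w1c.png

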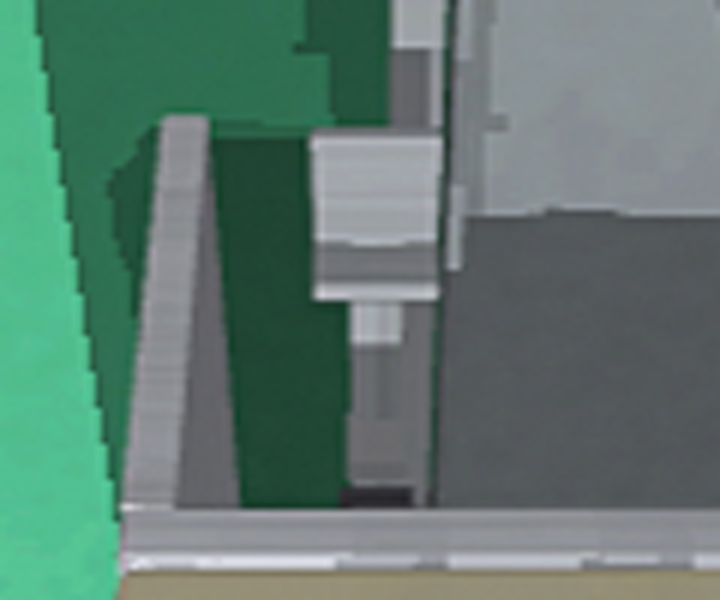

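The pad's front edge is at v≈108 (x≈599) and the lip starts at v≈125 (x≈621), so the pad centre is at about (609,-183). I'll move over it and stop 14 mm above contact.

Emit:
carry_out:
  deltas:
    - {"offset": [0.09, 0.008, -0.05], "angular": [0, 0, 0], "gripper": -1}
    - {"offset": [0.09, 0.008, -0.1], "angular": [0, 0, 0], "gripper": -1}
    - {"offset": [0, 0, -0.15], "angular": [0, 0, 0], "gripper": -1}
    - {"offset": [0, 0, -0.15], "angular": [0, 0, 0], "gripper": -1}
    - {"offset": [0, 0, -0.15], "angular": [0, 0, 0], "gripper": -1}
    - {"offset": [0, 0, -0.1], "angular": [0, 0, 0], "gripper": -1}
    - {"offset": [0, 0, -0.075], "angular": [0, 0, 0], "gripper": -1}
    - {"offset": [0, 0, 0], "angular": [0, 0, 0], "gripper": -1}

```text
t: 4.45
position: [605.4, -180.8, 98.8]
eef_rot: [[0.641, -0.768, -0.001], [0.001, -0.0, 1.0], [-0.768, -0.641, 0.0]]
contact_force: [-0.2, -0.5, 0.2]
opening: 0.004
```

```bash
python3 - <<'E'
from h import *
a=robot.get_image("wrist")[0:260,140:420]; cv2.imwrite("pics/w2.png",cv2.resize(a,None,fx=2.3,fy=2.3))
E
```

```text
(no output)
```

View pics/w2.png

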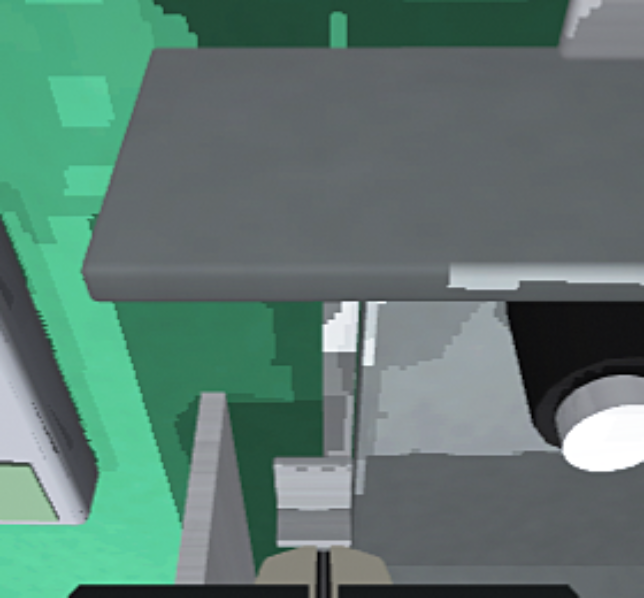

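```bash
python3 - <<'E'
from h import *
o=robot.get_obs();M=np.array(robot.camera_params("wrist")["mount"])
T=np.eye(4);T[:3,:3]=o["eef_rot"];T[:3,3]=o["position"];T=T@M;print(o["position"])
for n,x,y,z in[("front",313,459,75),("padend",313,508,75),("liptop",313,541,87),("paneltopback",313,298,105),("left",275,485,75),("right",351,485,75)]: print(n,px2w("wrist",(140+x/2.3,y/2.3),z,T).round(1))
E
```

```text
[ 605.72683011 -181.08918159   99.8843664 ]
front [ 598.3 -183.8   75. ]
padend [ 624.7 -184.1   75. ]
liptop [ 625.9 -184.    87. ]
paneltopback [ 513.2 -182.7  105. ]
left [ 611.7 -195.9   75. ]
right [ 611.7 -171.9   75. ]
```

Emit:
carry_out:
  deltas:
    - {"offset": [0.01, -0.015, -0.02], "angular": [0, 0, 0], "gripper": -1}
    - {"offset": [0, 0, -0.02], "angular": [0, 0, 0], "gripper": -1}
    - {"offset": [0, 0, -0.02], "angular": [0, 0, 0], "gripper": -1}
    - {"offset": [0, 0, -0.01], "angular": [0, 0, 0], "gripper": -1}
    - {"offset": [0, 0, -0.005], "angular": [0, 0, 0], "gripper": -1}
    - {"offset": [0, 0, -0.005], "angular": [0, 0, 0], "gripper": -1}

```text
t: 5.25
position: [607.6, -184.2, 83.5]
eef_rot: [[0.642, -0.767, -0.0], [-0.0, -0.0, 1.0], [-0.767, -0.642, -0.0]]
contact_force: [0.5, 0.5, 0.1]
opening: 0.009
```

Emit:
carry_out:
  deltas:
    - {"offset": [0, 0, -0.008], "angular": [0, 0, 0], "gripper": -1}
    - {"offset": [0, 0, -0.008], "angular": [0, 0, 0], "gripper": -1}
    - {"offset": [0, 0, 0], "angular": [0, 0, 0], "gripper": -1}

```text
t: 5.62
position: [607.5, -184.1, 80.1]
eef_rot: [[0.641, -0.767, -0.0], [0.0, -0.0, 1.0], [-0.767, -0.641, -0.0]]
contact_force: [-0.7, -0.2, -0.5]
opening: 0.004
```

Emit:
carry_out:
  deltas:
    - {"offset": [0, 0, -0.008], "angular": [0, 0, 0], "gripper": -1}
    - {"offset": [0, 0, -0.008], "angular": [0, 0, 0], "gripper": -1}
    - {"offset": [0, 0, 0], "angular": [0, 0, 0], "gripper": -1}

```text
t: 6.0
position: [607.5, -184.1, 76.8]
eef_rot: [[0.641, -0.767, -0.0], [0.0, -0.0, 1.0], [-0.767, -0.641, -0.0]]
contact_force: [-0.4, 0.3, 0.7]
opening: -0.001
```

```bash
python3 - <<'E'
from h import *
print(robot.get_obs()["contact_force"])
a=robot.get_image("wrist")[120:270,180:380]; b=robot.get_image("top")[150:270,280:440]
print(robot.get_obs()["contact_force"])
cv2.imwrite("pics/w3.png",np.vstack([cv2.resize(a,(480,300)),cv2.resize(b,(480,300))]))
E
```

```text
[-0.38237365  0.31564719  0.72810262]
[-0.34619651  0.55157403  0.31656558]
```

View pics/w3.png

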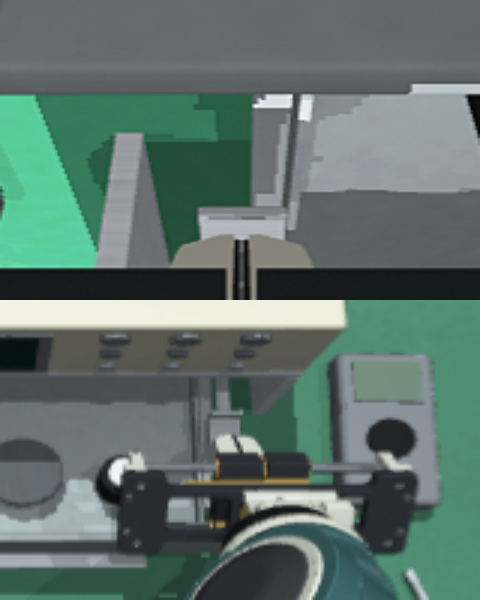

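```bash
python3 - <<'E'
from h import *
o=robot.get_obs();R=np.array(o["eef_rot"]);p=np.array(o["position"])
print(p, robot.finger_overhang)
def proj(c,P):
    q=robot.camera_params(c);K=np.array([[q["fx"],0,q["cx"]],[0,q["fy"],q["cy"]],[0,0,1.]])
    if c=="wrist":
        T=np.eye(4);T[:3,:3]=R;T[:3,3]=p;T=T@np.array(q["mount"])
    else:T=np.array(q["T"])
    Ti=np.linalg.inv(T)
    return cv2.projectPoints(np.array([P],float),cv2.Rodrigues(Ti[:3,:3])[0],Ti[:3,3],K,np.array(q["dist_coeffs"]))[0][0,0].round(1)
for y in(-7.5,0,7.5):
    P=p+R@[8,y,0];print(y,P.round(1),"wrist",proj("wrist",P),"top",proj("top",P))
for P in([599,-184,75],[611,-184,75],[623,-184,75],[611,-184,61]):print(P,"wrist",proj("wrist",P),"top",proj("top",P))
E
```

```text
[ 607.56521802 -184.19936355   77.03745053] 8.0
-7.5 [ 618.5 -184.2   75.7] wrist [280.  242.6] top [354.2 196.9]
0 [ 612.7 -184.2   70.9] wrist [280.  232.4] top [353.9 199.9]
7.5 [ 606.9 -184.2   66.1] wrist [280.  221.9] top [353.6 202.8]
[599, -184, 75] wrist [280.3 226.6] top [354.4 205.3]
[611, -184, 75] wrist [280.3 236.2] top [354.2 200.1]
[623, -184, 75] wrist [280.3 245. ] top [354. 195.]
[611, -184, 61] wrist [280.3 219. ] top [353.1 201.7]
```

The wrist view has the tip at v≈238 and the top view has it at v≈205, both short of where I projected it, and there is still no force. I'll overlay the predicted tip on a zoomed top view before pressing further.

```bash
cat >> h.py <<'E'
def proj(c,P,R,p):
    q=robot.camera_params(c);K=np.array([[q["fx"],0,q["cx"]],[0,q["fy"],q["cy"]],[0,0,1.]])
    T=np.array(q["T"]) if c!="wrist" else np.block([[np.array(R),np.array(p)[:,None]],[np.zeros((1,3)),1]])@np.array(q["mount"])
    Ti=np.linalg.inv(T)
    return cv2.projectPoints(np.array([P],float),cv2.Rodrigues(Ti[:3,:3])[0],Ti[:3,3],K,np.array(q["dist_coeffs"]))[0][0,0]
E
python3 - <<'E'
from h import *
o=robot.get_obs();R=np.array(o["eef_rot"]);p=np.array(o["position"])
out=[]
for c,(u0,v0) in(("top",(320,180)),("wrist",(240,205))):
    im=robot.get_image(c)[v0:v0+50,u0:u0+80]; im=cv2.resize(im,None,fx=9,fy=5.8*1.5,interpolation=cv2.INTER_NEAREST)[:,:]
    s=np.array([9,8.7])
    for x,col in((8,(0,0,255)),(-11,(0,255,255)),(-30,(255,0,255))):
        for y in(-7.5,7.5):
            for z in(-17,0,17):
                P=p+R@[x,y,z];q=((proj(c,P,R,p)-[u0,v0]+.5)*s).astype(int);cv2.circle(im,tuple(map(int,q)),4,col,-1 if y<0 else 1)
    out.append(im[:290])
cv2.imwrite("pics/ov.png",np.vstack(out)); print(out[0].shape)
E
```

```text
(290, 720, 3)
```

View pics/ov.png

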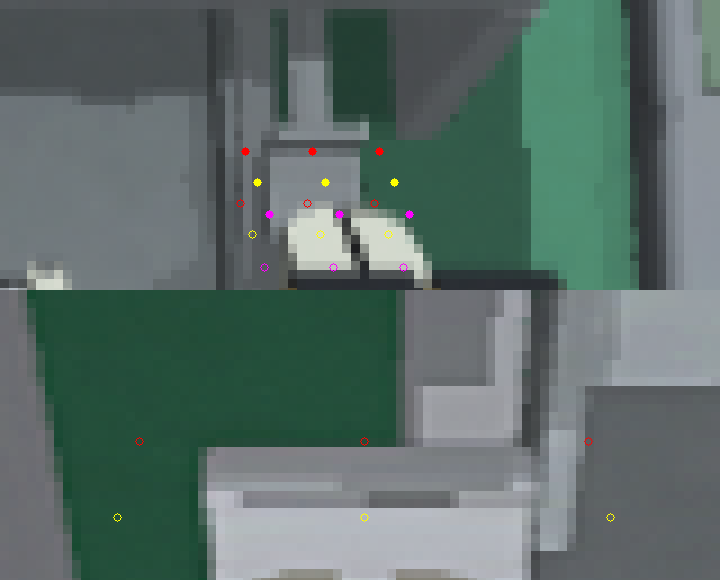

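Both views put the fingertip ends about 30 mm behind the nominal tip, roughly tool x≈-25, so the finger is still above and in front of the pad. I'll back up, open to 60 mm and shift right so that the left finger alone works on the lever, which keeps the gripper body clear of the calibrator.

Emit:
carry_out:
  deltas:
    - {"offset": [0, 0, 0.1], "angular": [0, 0, 0], "gripper": -1}
    - {"offset": [0, 0, 0.1], "angular": [0, 0, 0], "gripper": -1}
    - {"offset": [0, -0.1, 0.05], "angular": [0, 0, 0], "gripper": 0.29}
    - {"offset": [0, -0.1, 0], "angular": [0, 0, 0], "gripper": 0.29}
    - {"offset": [0, 0, 0], "angular": [0, 0, 0], "gripper": 0.29}
    - {"offset": [0, 0, 0], "angular": [0, 0, 0], "gripper": 0.29}
    - {"offset": [0, 0, 0], "angular": [0, 0, 0], "gripper": 0.29}

```text
t: 7.08
position: [607.6, -223.5, 127.3]
eef_rot: [[0.642, -0.767, -0.001], [0.0, -0.001, 1.0], [-0.767, -0.642, -0.0]]
contact_force: [0.5, 0.4, -0.3]
opening: 0.489
```

```bash
python3 - <<'E'
from h import *
o=robot.get_obs();R=np.array(o["eef_rot"]);p=np.array(o["position"]);print(p,o["opening"])
out=[]
for c,(u0,v0) in(("top",(320,180)),("wrist",(230,150))):
    w,h=(80,50) if c=="top" else (160,100)
    s=720/w
    im=cv2.resize(robot.get_image(c)[v0:v0+h,u0:u0+w],None,fx=s,fy=s,interpolation=cv2.INTER_NEAREST)
    for x,col in((8,(0,0,255)),(-11,(0,255,255)),(-30,(255,0,255))):
        for y in(-7.5,7.5):
            for z in(30,47.5):
                P=p+R@[x,y,z];q=((proj(c,P,R,p)-[u0,v0]+.5)*s).astype(int);cv2.circle(im,tuple(map(int,q)),4,col,-1 if y<0 else 1)
    out.append(im[:295] if c=="top" else im[-305:] )
cv2.imwrite("pics/ov2.png",np.vstack(out))
E
```

```text
[ 607.59178006 -223.52804115  127.28206364] 0.48908543045602615
```

View pics/ov2.png

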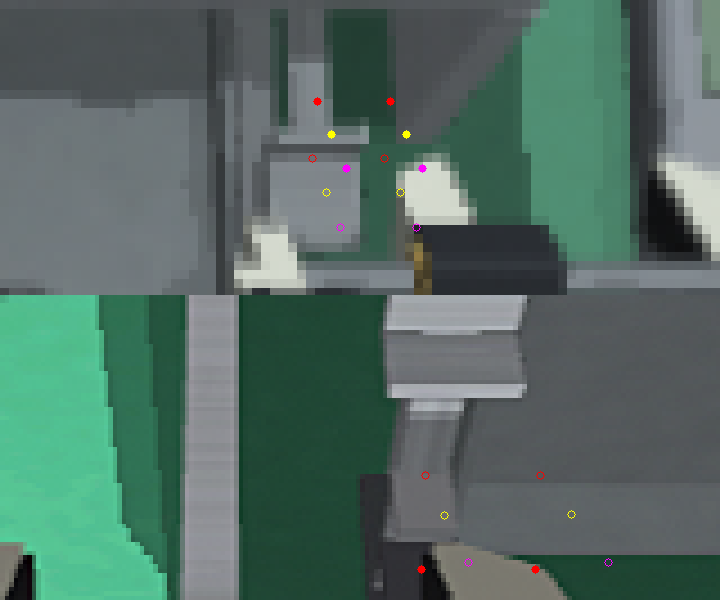

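```bash
python3 - <<'E'
from h import *
R=np.array([[.642,-.767,0],[0,0,1],[-.767,-.642,0]]);p=np.array([607.5,-184.1,77])
for x in(-76,-92,-108,-124):
    print(x,[ (proj("top",p+R@[x,y,z],R,p)).round(0).tolist() for y in(-37.5,37.5) for z in(-94,94)])
print(robot.get_obs()["opening"])
E
```

```text
-76 [[408.0, 201.0], [317.0, 201.0], [403.0, 233.0], [315.0, 233.0]]
-92 [[410.0, 204.0], [317.0, 204.0], [405.0, 236.0], [316.0, 236.0]]
-108 [[413.0, 208.0], [318.0, 208.0], [407.0, 240.0], [316.0, 240.0]]
-124 [[415.0, 211.0], [319.0, 211.0], [410.0, 244.0], [317.0, 244.0]]
0.5789449035892603
```

The gripper body also shows about 30 mm further back than specified, so the whole tool sits behind the TCP and its clearances relative to the tip still hold. I'll aim with tip offset -24 along tool x and lower carefully.

Emit:
carry_out:
  deltas:
    - {"offset": [0.05, 0, 0], "angular": [0, 0, 0], "gripper": 0.29}
    - {"offset": [0.05, 0, -0.05], "angular": [0, 0, 0], "gripper": 0.29}
    - {"offset": [0, 0, -0.075], "angular": [0, 0, 0], "gripper": 0.29}
    - {"offset": [0, 0, -0.075], "angular": [0, 0, 0], "gripper": 0.29}
    - {"offset": [0, 0, -0.025], "angular": [0, 0, 0], "gripper": 0.29}
    - {"offset": [0, 0, -0.02], "angular": [0, 0, 0], "gripper": 0.29}
    - {"offset": [0, 0, 0], "angular": [0, 0, 0], "gripper": 0.29}

```text
t: 8.05
position: [627.5, -224.3, 78.1]
eef_rot: [[0.642, -0.767, -0.0], [-0.0, -0.0, 1.0], [-0.767, -0.642, -0.0]]
contact_force: [-0.5, -0.3, 0.3]
opening: 0.645
```

```bash
python3 - <<'E'
from h import *
o=robot.get_obs();print(o["position"],o["opening"])
a=robot.get_image("wrist")[170:260,230:390]; b=robot.get_image("top")[170:230,320:430]
cv2.imwrite("pics/w5.png",np.vstack([cv2.resize(a,(480,270)),cv2.resize(b,(480,262))]))
E
```

```text
[ 627.52930874 -224.28099079   78.10432799] 0.6446658124336894
```

View pics/w5.png

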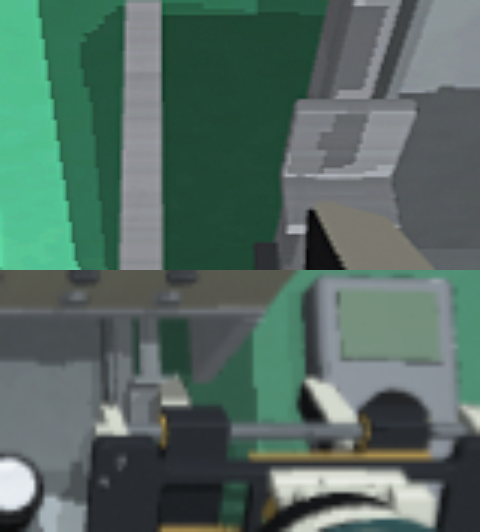

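```bash
python3 - <<'E'
from h import *
o=robot.get_obs();R=np.array(o["eef_rot"]);p=np.array(o["position"])
T=np.block([[R,p[:,None]],[np.zeros((1,3)),1]])@np.array(robot.camera_params("wrist")["mount"])
for n,x,y,z in[("tip in",312,205,92),("tip flat out",355,208,92),("tip in88",312,205,88),("out slope",430,268,100),("padR",296,105,75),("padL",415,105,75),("padlip",290,176,87),("padlipL",395,178,87)]:
    print(n,px2w("wrist",(230+x/3,170+y/3),z,T).round(1))
E
```

```text
tip in [ 607.6 -192.9   92. ]
tip flat out [ 608.8 -184.3   92. ]
tip in88 [ 614.4 -191.5   88. ]
out slope [ 618.6 -168.7  100. ]
padR [ 597.9 -195.7   75. ]
padL [ 597.9 -172.3   75. ]
padlip [ 605. -197.   87.]
padlipL [ 605.7 -176.4   87. ]
```

Emit:
carry_out:
  deltas:
    - {"offset": [0, 0.015, -0.02], "angular": [0, 0, 0], "gripper": 0.29}
    - {"offset": [0, 0, -0.02], "angular": [0, 0, 0], "gripper": 0.29}
    - {"offset": [0, 0, -0.01], "angular": [0, 0, 0], "gripper": 0.29}
    - {"offset": [0, 0, -0.008], "angular": [0, 0, 0], "gripper": 0.29}
    - {"offset": [0, 0, -0.005], "angular": [0, 0, 0], "gripper": 0.29}

```text
t: 8.78
position: [627.6, -221.2, 65.4]
eef_rot: [[0.641, -0.767, -0.0], [0.0, -0.0, 1.0], [-0.767, -0.641, -0.0]]
contact_force: [0.1, -0.6, -0.6]
opening: 0.646
```

Emit:
carry_out:
  deltas:
    - {"offset": [0, 0, -0.008], "angular": [0, 0, 0], "gripper": 0.29}
    - {"offset": [0, 0, -0.008], "angular": [0, 0, 0], "gripper": 0.29}
    - {"offset": [0, 0, 0], "angular": [0, 0, 0], "gripper": 0.29}

```text
t: 9.15
position: [627.6, -221.2, 62.3]
eef_rot: [[0.642, -0.767, -0.0], [0.0, -0.0, 1.0], [-0.767, -0.642, -0.0]]
contact_force: [-0.9, 0.0, 0.5]
opening: 0.645
```

Emit:
carry_out:
  deltas:
    - {"offset": [0, 0, -0.008], "angular": [0, 0, 0], "gripper": 0.29}
    - {"offset": [0, 0, -0.008], "angular": [0, 0, 0], "gripper": 0.29}
    - {"offset": [0, 0, 0], "angular": [0, 0, 0], "gripper": 0.29}

```text
t: 9.52
position: [627.8, -221.3, 59.4]
eef_rot: [[0.642, -0.767, -0.0], [-0.0, -0.0, 1.0], [-0.767, -0.642, -0.0]]
contact_force: [1.3, 0.9, 4.7]
opening: 0.646
```

Contact at about 4.7 N, which matches the lever's preload. Now I'll press it gently.

Emit:
carry_out:
  deltas:
    - {"offset": [0, 0, -0.01], "angular": [0, 0, 0], "gripper": 0.29}
    - {"offset": [0, 0, -0.01], "angular": [0, 0, 0], "gripper": 0.29}
    - {"offset": [0, 0, -0.01], "angular": [0, 0, 0], "gripper": 0.29}
    - {"offset": [0, 0, -0.01], "angular": [0, 0, 0], "gripper": 0.29}
    - {"offset": [0, 0, -0.008], "angular": [0, 0, 0], "gripper": 0.29}
    - {"offset": [0, 0, 0], "angular": [0, 0, 0], "gripper": 0.29}

```text
t: 10.28
position: [628.1, -221.4, 50.1]
eef_rot: [[0.642, -0.766, 0.0], [-0.0, -0.0, 1.0], [-0.766, -0.642, -0.0]]
contact_force: [2.8, 0.3, 7.2]
opening: 0.643
```

Emit:
carry_out:
  deltas:
    - {"offset": [0, 0, -0.007], "angular": [0, 0, 0], "gripper": 0.29}
    - {"offset": [0, 0, -0.006], "angular": [0, 0, 0], "gripper": 0.29}
    - {"offset": [0, 0, 0], "angular": [0, 0, 0], "gripper": 0.29}

```text
t: 10.65
position: [628.1, -221.4, 47.6]
eef_rot: [[0.643, -0.766, 0.0], [-0.0, -0.0, 1.0], [-0.766, -0.643, -0.001]]
contact_force: [2.4, 1.6, 7.6]
opening: 0.645
```

Emit:
carry_out:
  deltas:
    - {"offset": [0.015, 0, 0], "angular": [0, 0, 0], "gripper": 0.29}
    - {"offset": [0.015, 0, 0], "angular": [0, 0, 0], "gripper": 0.29}
    - {"offset": [0.015, 0, 0], "angular": [0, 0, 0], "gripper": 0.29}
    - {"offset": [0.015, 0, 0], "angular": [0, 0, 0], "gripper": 0.29}

```text
t: 11.15
position: [639.6, -221.2, 46.8]
eef_rot: [[0.641, -0.767, -0.0], [0.0, -0.001, 1.0], [-0.767, -0.641, -0.0]]
contact_force: [-3.4, -0.1, 6.1]
opening: 0.647
```

The push force is -3.4 N, so the tray is sliding with the lever down. I'll continue slowly and lean the tool slightly more to keep clear of the scope.

Emit:
carry_out:
  deltas:
    - {"offset": [0.015, 0, 0.002], "angular": [0, -0.033, 0], "gripper": 0.29}
    - {"offset": [0.015, 0, 0.002], "angular": [0, -0.033, 0], "gripper": 0.29}
    - {"offset": [0.015, 0, 0.002], "angular": [0, -0.033, 0], "gripper": 0.29}
    - {"offset": [0.015, 0, 0.002], "angular": [0, -0.033, 0], "gripper": 0.29}

```text
t: 11.65
position: [651.6, -221.2, 48.4]
eef_rot: [[0.693, -0.721, -0.0], [-0.0, -0.0, 1.0], [-0.721, -0.693, -0.0]]
contact_force: [-3.0, -0.4, 6.1]
opening: 0.648
```

Emit:
carry_out:
  deltas:
    - {"offset": [0.0, 0, -0.008], "angular": [0, 0, 0], "gripper": 0.29}
    - {"offset": [0.015, 0, 0], "angular": [0, 0, 0], "gripper": 0.29}
    - {"offset": [0.015, 0, 0], "angular": [0, 0, 0], "gripper": 0.29}
    - {"offset": [0.015, 0, 0], "angular": [0, 0, 0], "gripper": 0.29}

```text
t: 12.15
position: [661.1, -221.4, 47.8]
eef_rot: [[0.694, -0.72, -0.0], [-0.0, -0.0, 1.0], [-0.72, -0.694, -0.001]]
contact_force: [-3.2, 1.5, 11.2]
opening: 0.645
```

```bash
python3 - <<'E'
from h import *
im=robot.get_image("top"); cv2.imwrite("pics/t6.png",im)
# panel front top edge: vertical gradient profile near left part of panel, previous edge v=246.4
old=cv2.imread("pics/top0.png")
for n,a in(("old",old),("new",im)):
    g=cv2.cvtColor(a,cv2.COLOR_BGR2GRAY).astype(int)[215:262,240:268].mean(1).round().astype(int); print(n,g.tolist())
for v in(236,240,246.4): print(px2w("top",(255,v),105)[0])
E
```

```text
old [90, 91, 92, 99, 108, 108, 109, 116, 125, 125, 125, 127, 129, 133, 139, 141, 141, 139, 124, 121, 122, 125, 124, 125, 126, 126, 127, 134, 155, 174, 168, 114, 57, 58, 59, 59, 71, 89, 71, 71, 71, 71, 71, 71, 71, 72, 72]
new [96, 97, 99, 107, 113, 98, 94, 100, 111, 112, 113, 114, 115, 123, 151, 187, 176, 130, 61, 62, 63, 63, 64, 69, 82, 87, 76, 76, 76, 76, 77, 77, 77, 76, 77, 77, 78, 78, 79, 87, 108, 119, 119, 120, 120, 120, 120]
523.750301668869
515.0950368606105
501.326892667867
```

The panel edge has moved 14 px, about 30 mm, so the tray is near 0.109. The lever is at its stop at 11 N, so I'll relax it by half a millimetre and go on in small steps.

Emit:
carry_out:
  deltas:
    - {"offset": [0.01, 0, 0.003], "angular": [0, 0, 0], "gripper": 0.29}
    - {"offset": [0.01, 0, 0], "angular": [0, 0, 0], "gripper": 0.29}
    - {"offset": [0.01, 0, 0], "angular": [0, 0, 0], "gripper": 0.29}
    - {"offset": [0.01, 0, 0], "angular": [0, 0, 0], "gripper": 0.29}

```text
t: 12.7
position: [668.9, -221.3, 48.1]
eef_rot: [[0.694, -0.72, -0.0], [-0.0, -0.001, 1.0], [-0.72, -0.694, -0.0]]
contact_force: [-3.0, 1.6, 9.6]
opening: 0.645
```

Emit:
carry_out:
  deltas:
    - {"offset": [0.01, 0, 0], "angular": [0, 0, 0], "gripper": 0.29}
    - {"offset": [0.01, 0, 0], "angular": [0, 0, 0], "gripper": 0.29}
    - {"offset": [0.01, 0, 0], "angular": [0, 0, 0], "gripper": 0.29}
    - {"offset": [0.01, 0, 0], "angular": [0, 0, 0], "gripper": 0.29}

```text
t: 13.2
position: [676.9, -221.3, 48.0]
eef_rot: [[0.693, -0.72, -0.0], [-0.0, -0.0, 1.0], [-0.72, -0.693, -0.0]]
contact_force: [-3.2, 1.2, 10.0]
opening: 0.642
```

```bash
python3 - <<'E'
from h import *
im=robot.get_image("top"); cv2.imwrite("pics/t7.png",im)
g=cv2.cvtColor(im,cv2.COLOR_BGR2GRAY).astype(int)[215:240,240:268].mean(1).round().astype(int); print(g.tolist())
for v in(221,223,225,230.2,244.2): print(v,px2w("top",(255,v),105)[0])
E
```

```text
[86, 86, 89, 95, 95, 94, 111, 158, 185, 175, 100, 61, 62, 63, 64, 64, 67, 78, 85, 76, 76, 76, 76, 76, 76]
221 556.5586610111404
223 552.1517235224851
225 547.7548750127597
230.2 536.3699229209545
244.2 506.04862351352716
```

Emit:
carry_out:
  deltas:
    - {"offset": [0.01, 0, 0], "angular": [0, 0, 0], "gripper": 0.29}
    - {"offset": [0.0, 0, 0.03], "angular": [0, 0, 0], "gripper": 0.29}
    - {"offset": [0.0, 0, 0.03], "angular": [0, 0, 0], "gripper": 0.29}
    - {"offset": [0, 0, 0.03], "angular": [0, 0, 0], "gripper": 0.29}
    - {"offset": [-0.03, 0, 0.03], "angular": [0, 0, 0], "gripper": 0.29}
    - {"offset": [-0.06, 0, 0.06], "angular": [0, 0, 0], "gripper": 0.29}

```text
t: 14.0
position: [659.8, -220.8, 82.7]
eef_rot: [[0.692, -0.722, -0.001], [0.001, -0.0, 1.0], [-0.722, -0.692, 0.0]]
contact_force: [-0.3, 0.2, 0.1]
opening: 0.644
```

The lever is free, with no residual force. I'll close the fingers and go round to the front of the panel.

Emit:
carry_out:
  deltas:
    - {"offset": [-0.2, 0, 0.2], "angular": [0, 0, 0], "gripper": 0.29}
    - {"offset": [-0.2, 0, 0.2], "angular": [0, 0, 0], "gripper": -1}
    - {"offset": [-0.2, 0, 0.2], "angular": [0, 0, 0], "gripper": -1}
    - {"offset": [0, 0.25, 0], "angular": [0, 0, 0], "gripper": -1}
    - {"offset": [0, 0.25, 0], "angular": [0, 0, 0], "gripper": -1}
    - {"offset": [0, 0.25, 0], "angular": [0, 0, 0], "gripper": -1}
    - {"offset": [0, 0.02, 0], "angular": [0, 0, 0], "gripper": -1}
    - {"offset": [0, 0, 0], "angular": [0, 0, 0], "gripper": -1}
    - {"offset": [0, 0, 0], "angular": [0, 0, 0], "gripper": -1}
    - {"offset": [0, 0, -0.2], "angular": [0, 0, 0], "gripper": -1}
    - {"offset": [0, 0, -0.2], "angular": [0, 0, 0], "gripper": -1}
    - {"offset": [0, 0, -0.2], "angular": [0, 0, 0], "gripper": -1}
    - {"offset": [0, 0, -0.1], "angular": [0, 0, 0], "gripper": -1}
    - {"offset": [0, 0, 0], "angular": [0, 0, 0], "gripper": -1}

```text
t: 15.75
position: [539.7, -68.3, 61.4]
eef_rot: [[0.69, -0.723, 0.002], [-0.001, 0.002, 1.0], [-0.723, -0.69, 0.001]]
contact_force: [0.2, -0.3, 0.7]
opening: 0.004
```

```bash
python3 - <<'E'
from h import *
o=robot.get_obs();R=np.array(o["eef_rot"]);p=np.array(o["position"]);print(p,o["opening"],o["contact_force"])
im=robot.get_image("top");cv2.imwrite("pics/t8.png",im)
cv2.imwrite("pics/t8c.png",cv2.resize(im[140:280,200:400],None,fx=4,fy=4))
g=cv2.cvtColor(im,cv2.COLOR_BGR2GRAY).astype(int)[215:240,240:262].mean(1).round().astype(int); print(g.tolist())
for l in("driver","calibrator"):
  for d in robot.recognise("top",l)[:3]: print(l,np.round(d["position"]),round(d["conf"],2))
E
```

```text
[539.69986672 -68.25839385  61.37216909] 0.0036154909262524353 [ 0.151909   -0.34145563  0.6504857 ]
[76, 79, 81, 86, 89, 126, 183, 176, 141, 59, 61, 61, 62, 62, 63, 71, 92, 89, 74, 74, 74, 74, 74, 74, 74]
driver [622. -31.  62.] 0.95
driver [422.  75.  20.] 0.51
calibrator [ 610. -102.   81.] 0.72
```

View pics/t8c.png

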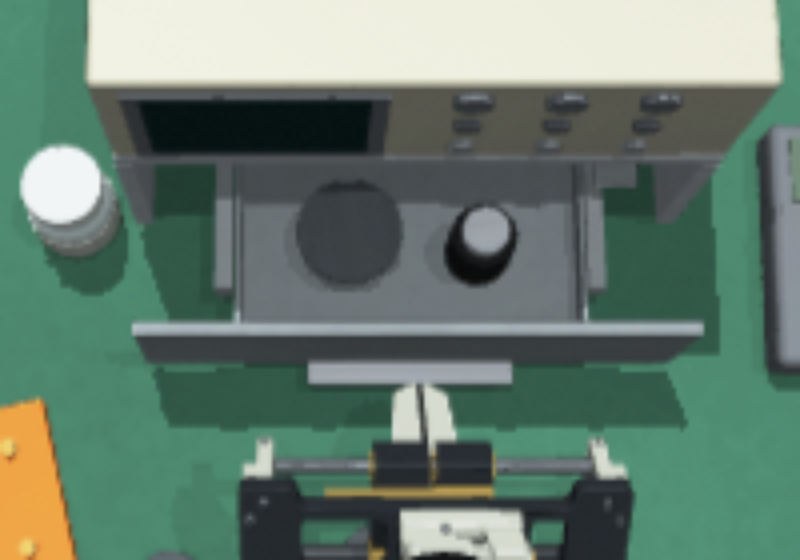

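Both things are standing and the fingertip is centred before the panel. I'll push gently.

Emit:
carry_out:
  deltas:
    - {"offset": [0.03, 0, -0.018], "angular": [0, 0, 0], "gripper": -1}
    - {"offset": [0.03, 0, 0], "angular": [0, 0, 0], "gripper": -1}
    - {"offset": [0.02, 0, 0], "angular": [0, 0, 0], "gripper": -1}
    - {"offset": [0.015, 0, 0], "angular": [0, 0, 0], "gripper": -1}
    - {"offset": [0.015, 0, 0], "angular": [0, 0, 0], "gripper": -1}
    - {"offset": [0.015, 0, 0], "angular": [0, 0, 0], "gripper": -1}
    - {"offset": [0.015, 0, 0], "angular": [0, 0, 0], "gripper": -1}

```text
t: 16.77
position: [568.6, -67.1, 59.7]
eef_rot: [[0.693, -0.721, -0.0], [0.0, -0.0, 1.0], [-0.721, -0.693, -0.0]]
contact_force: [-2.6, 0.4, 0.4]
opening: 0.007
```

Emit:
carry_out:
  deltas:
    - {"offset": [0.02, 0, 0], "angular": [0, 0, 0], "gripper": -1}
    - {"offset": [0.025, 0, 0], "angular": [0, 0, 0], "gripper": -1}
    - {"offset": [0.025, 0, 0], "angular": [0, 0, 0], "gripper": -1}
    - {"offset": [0.025, 0, 0], "angular": [0, 0, 0], "gripper": -1}
    - {"offset": [0.025, 0, 0], "angular": [0, 0, 0], "gripper": -1}
    - {"offset": [0.025, 0, 0], "angular": [0, 0, 0], "gripper": -1}
    - {"offset": [0.025, 0, 0], "angular": [0, 0, 0], "gripper": -1}
    - {"offset": [0.025, 0, 0], "angular": [0, 0, 0], "gripper": -1}
    - {"offset": [0.025, 0, 0], "angular": [0, 0, 0], "gripper": -1}
    - {"offset": [0.025, 0, 0], "angular": [0, 0, 0], "gripper": -1}
    - {"offset": [0.025, 0, 0], "angular": [0, 0, 0], "gripper": -1}
    - {"offset": [0.025, 0, 0], "angular": [0, 0, 0], "gripper": -1}
    - {"offset": [0.02, 0, 0], "angular": [0, 0, 0], "gripper": -1}
    - {"offset": [0.015, 0, 0], "angular": [0, 0, 0], "gripper": -1}

```text
t: 18.52
position: [634.8, -67.2, 59.8]
eef_rot: [[0.693, -0.721, -0.0], [0.0, -0.0, 1.0], [-0.721, -0.693, -0.0]]
contact_force: [-3.7, 1.5, 0.6]
opening: 0.002
```

Emit:
carry_out:
  deltas:
    - {"offset": [0.015, 0, 0], "angular": [0, 0, 0], "gripper": -1}
    - {"offset": [0.015, 0, 0], "angular": [0, 0, 0], "gripper": -1}
    - {"offset": [0.01, 0, 0], "angular": [0, 0, 0], "gripper": -1}
    - {"offset": [0.01, 0, 0], "angular": [0, 0, 0], "gripper": -1}

```text
t: 19.02
position: [644.7, -67.2, 59.9]
eef_rot: [[0.693, -0.721, -0.0], [-0.0, -0.0, 1.0], [-0.721, -0.693, -0.0]]
contact_force: [-2.5, 2.4, 0.0]
opening: 0.004
```

Emit:
carry_out:
  deltas:
    - {"offset": [0.01, 0, 0], "angular": [0, 0, 0], "gripper": -1}
    - {"offset": [0.01, 0, 0], "angular": [0, 0, 0], "gripper": -1}
    - {"offset": [0.008, 0, 0], "angular": [0, 0, 0], "gripper": -1}

```text
t: 19.4
position: [650.3, -67.2, 59.8]
eef_rot: [[0.693, -0.721, -0.0], [0.0, -0.0, 1.0], [-0.721, -0.693, -0.0]]
contact_force: [-3.3, 2.2, -0.7]
opening: 0.002
```

Emit:
carry_out:
  deltas:
    - {"offset": [0.008, 0, 0], "angular": [0, 0, 0], "gripper": -1}
    - {"offset": [0.008, 0, 0], "angular": [0, 0, 0], "gripper": -1}

```text
t: 19.65
position: [653.5, -67.2, 59.9]
eef_rot: [[0.693, -0.721, -0.0], [0.0, -0.0, 1.0], [-0.721, -0.693, -0.0]]
contact_force: [-2.2, 1.7, 0.3]
opening: 0.005
```

Emit:
carry_out:
  deltas:
    - {"offset": [0.008, 0, 0], "angular": [0, 0, 0], "gripper": -1}
    - {"offset": [0.007, 0, 0], "angular": [0, 0, 0], "gripper": -1}

```text
t: 19.9
position: [656.0, -67.0, 59.5]
eef_rot: [[0.692, -0.722, -0.001], [0.0, -0.001, 1.0], [-0.722, -0.692, -0.0]]
contact_force: [-27.5, 2.0, 13.4]
opening: 0.004
```

The force rose sharply, so it has reached a stop. I'll back off and check that the panel is flush.

Emit:
carry_out:
  deltas:
    - {"offset": [-0.05, 0, 0], "angular": [0, 0, 0], "gripper": -1}
    - {"offset": [-0.2, 0, 0.05], "angular": [0, 0, 0], "gripper": -1}
    - {"offset": [-0.2, 0, 0.2], "angular": [0, 0, 0], "gripper": -1}
    - {"offset": [-0.2, 0.15, 0.2], "angular": [0, 0, 0], "gripper": -1}
    - {"offset": [-0.1, 0.25, 0.1], "angular": [0, 0, 0], "gripper": -1}
    - {"offset": [0, 0.25, 0], "angular": [0, 0, 0], "gripper": -1}
    - {"offset": [0, 0.25, 0], "angular": [0, 0, 0], "gripper": -1}
    - {"offset": [0, 0, 0], "angular": [0, 0, 0], "gripper": -1}

```text
t: 20.9
position: [511.3, 113.0, 166.4]
eef_rot: [[0.692, -0.722, -0.008], [0.006, -0.006, 1.0], [-0.722, -0.692, 0.0]]
contact_force: [-0.1, 0.2, 0.1]
opening: 0.008
```

```bash
python3 - <<'E'
from h import *
o=robot.get_obs();print(o["position"],o["contact_force"])
im=robot.get_image("top");cv2.imwrite("pics/t9.png",im)
cv2.imwrite("pics/t9c.png",cv2.resize(im[150:250,210:400],None,fx=4.2,fy=4.2))
for P in([640,88,105],[640,-222,105],[640,-67,25],[640,-67,120]):print(P,proj("top",P,0,0).round(1))
E
```

```text
[511.26784846 113.04433903 166.43246661] [-0.12678067  0.18788367  0.11244581]
[640, 88, 105] [233.1 184. ]
[640, -222, 105] [373.3 184. ]
[640, -67, 25] [301.1 193.7]
[640, -67, 120] [303.7 182. ]
```

View pics/t9c.png

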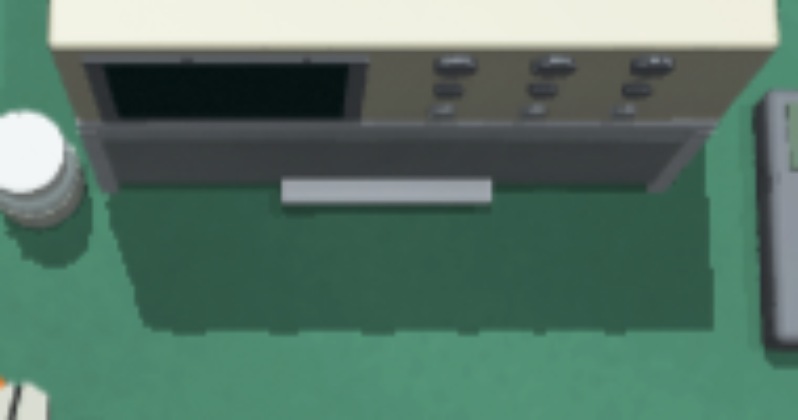

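The panel is flush between the rack posts, with only the finger pull standing out. The arm is clear and the bystanders look undisturbed, so I'm handing in.

```bash
python3 -c "
from workcell import robot
print(robot.finish_job(), robot.get_obs()['t'])"
```

```text
the job is handed in; nothing more can be done
the job is handed in; nothing more can be done
```

The tray is fully home and the job is handed in, at about 21 s of the 53 s allowed.

**What I did:** I pressed the lever down about 13 mm with one leaning fingertip. The force was mostly 5–8 N, with a short spell at about 11 N on the hard stop. With the lever held down I pushed the tray past both catches at about 3 N, to roughly 0.09 m out, then let the lever up. I then pushed the panel at its middle until the home stop, where the force peaked at 27.5 N, and backed away.

**Last checks:**
- **Panel:** the final top view shows it flush between the rack posts.
- **Arm:** it is clear of everything, with about 0 N on the tool.
- **Things on the tray:** the driver and calibrator were upright in the last view before the final push. With the tray closed they can't be seen, so I couldn't check them again. That push went smoothly at about 3 N until the stop.
- **Bystanders:** the jar looked undisturbed in the final view, as did the part of the meter that showed. The board was only just in the frame, and I didn't look again at the screwdriver or the look-alikes.

**What disagreed:** the fingertips were about 30 mm further back than the stated tool geometry, in both camera views. My first try at the lever therefore met nothing and moved nothing, and I corrected for it from the images.

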